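Unlatch the amber bangle case

ROBOT

A 6-joint arm with a two-finger parallel gripper is mounted at the origin on the work surface. World frame = base frame: x ahead of the robot, y to its left, z up, the work surface at z = 0. Lengths are in m, angles in rad, forces in N, time in s.
With the tool pointing down it reaches from about 0.35 to 0.775 m from the base axis. Payload 5.5 kg.
Tool frame: the origin (TCP) lies at the centre of the arm's flange, where the gripper is bolted on; the fingertips stand 173 mm ahead of it and the grasp point (between the pads) lies 155 mm ahead of it (pinch_z is the distance from the TCP to the grasp point, in m); z points along the fingers, y is the line along which they close (so a half turn about z gives the same grasp; the last joint's range is limited). The gripper opens to 85 mm and grips with 20 to 120 N. Pads are 22 mm wide; open, the fingers measure 114 mm over their backs; the gripper's body (76 mm by 85 mm) begins 54 mm behind the grasp point. The pads swing forward as they close: fully open they stand 13 mm farther back than shut.
Start: joints at [0.971, 0.313, 0.046, 1.304, 0, 1.431], TCP at [0.255, 0.515, 0.405] pointing down, gripper open.
Joint ranges: [-2.76, 2.76], [-0.86, 1.69], [-1.03, 1.26], [-2.2, 2.34], [-1.47, 1.5], [-3.14, 3.14]. Speed limits (rad/s): [2.57, 2.57, 3.14, 3.14, 3.14, 3.14].

INTERFACE

Orientations are given as a rotation vector (axis times angle).
In Python, from rig import state, read_camera, camera_model, job_done, pinch_z gives the robot as it stands.
- The arm moves only by the tool carry_out, never from a script. Its arguments are lists of equal length, an entry for each row: "slide": the shift along the tool's x, y, z in mm, a list of three; "rotation": the turn, a rotation vector about the tool's x, y, z in rad, a list of three; "jaw": the finger opening in mm, from 0 to 85.4. In form: {"slide": [[dx, dy, dz], ...], "rotation": [[rx, ry, rz], ...], "jaw": [jaw, ...]}. A call has exactly 8 rows; each row is the pose to reach, as a shift and turn from the pose commanded when the call began, along the tool's axes at that moment; what a row does not reach only later rows make up. A row lasts 1/12 s, in which the tool goes at most 41.7 mm and 7.16 degrees, less where a joint would pass 70% of its speed; a pose out of reach is approached as far as the arm can. A call with a gripper value outside its range is refused whole. The fingers move at their own pace and stop on an object; the grip force is fixed at half the most. Time passes only in rows, so rows that repeat a pose let the fingers close, or fill a call up. It gives the time, the measured TCP pose, the force, the opening and the grip force at its end, in the units of the state.
- state(): the state, without advancing time (a new reading comes with each control period).
- read_camera(name): name is "scene" or "top" or "wrist"; returns the picture (400x640x3 uint8, red, green, blue); there is no depth.
- camera_model(name): a dict with "fx", "fy", "cx", "cy" (pixels), "camera_from_world" (4x4, takes a point from world to camera coordinates). Camera axes: x right, y up, looking along -z (the intrinsics and any distortion apply to the point x, -y, -z); pixel columns grow to the right and rows downward; lengths in m; the calibration is good to about 2 mm. A picture is of the moment at which its call begins: read the wrist's pose just before it. camera_model takes no time and is no camera call; for the wrist camera it gives the pose at the moment of the call.
- job_done(): hands the job in; it is judged then, once.
The state is a dict: "time": time; "joint_positions": joint angles; "joint_vel": joint speeds; "effort": joint torques, N m; "position": TCP position; "ee_rot": TCP orientation; "force": force on the tool from outside, world axes, zero at the start; "moment": the same for the moment, N m; "gripper_width": opening from 0.0 (shut) to 1.0 (fully open); "grip_force": force on a finger pad.
Only numpy, scipy, OpenCV 4.12 (cv2) and the standard library are available. Lean on these libraries where they do the work, as an engineer would, in place of code of your own. Each camera call takes 0.05 s, during which the arm holds its last target. There are 200 camera calls.

TASK

A customer wants to see the amber bangles. Turn the latch knob of the case that holds the amber bangles a quarter turn clockwise (seen from above), so that its sprung lid comes free and rises open, then let go and move clear. Leave the latch of the green bangle case shut and do not disturb the brass sizing cone or the incense holder.

Things in the scene. Friction and masses are not known exactly. Their poses are not given: they have to be found in the camera images.
- amber_knob (a point): Grip point of the amber case's latch knob: a black upright bar with a white line on top, 46 mm long, 14 thick, 38 tall, on a steel hub 32 across, 9 high. The point lies on the vertical axis, 12 mm below the bar's top, 34 above the case's deck, 104 above the counter. Turns with the knob: y along the bar, x along the steel cam tongue (reaches 48 mm from the axis, top 6 mm above the deck), z up.
- amber_case: Fixed dark teak box with a clear lid over amber (orange-yellow) bangles, 210 mm deep (x), 200 wide, 70 high; origin centre of underside, -x the front, towards the robot. The knob stands on its flat 60 mm front deck, axis at x -75, y 0 mm; the shut lid is level with the deck, its edge 30 mm behind the axis. A like case with green bangles stands beside it, left or right.
- amber_latch (a joint): Turn of that knob in rad, growing clockwise seen from above: 0 shut (tongue straight back over the lid, bar along the lid's edge), 1.57 a quarter turn, stop at 1.6. Starts at 0 to 0.2. Light friction (0.06 N m), no spring, stays where left. The tongue clears the lid at about 1.05.
- amber_lid (a joint): Opening of the amber case's lid in rad: 0 shut, stop 1.05. 196 mm wide, 140 mm from its front edge to the hinge at the back of the case. A light spring (about 2 N at the edge) pushes it up; held while the tongue lies over it, once free it rises by itself to its stop in about 2 s.
- green_latch (a joint): Turn of the like knob on the green bangle case, same sizes and sense; starts at 0 to 0.2 and is to stay shut.
- cone: Brass bangle sizing cone, loose, 84 mm across the foot, 160 mm tall, upright, on the counter at the outer side of one of the cases. Origin: centre of its underside.
- holder: Squat blue ceramic incense holder, loose, 92 mm across, 52 mm tall, on the counter at the outer side of the other case. Origin: centre of its underside.
Things that resemble listed ones, but are neither listed nor needed, are in the scene too. Of the things shaped like the cone, the brass one is meant. There is more than one size of the holder; the one meant has the size given above.

How it is judged:
At the end, for the whole second after the job is handed in: The amber case's knob is turned to 1.2 rad or more (of a 1.57 quarter turn) and its lid has risen to 0.85 rad or more; the green case's knob reads below 0.4 rad; the cone and the holder stand upright (within 10 degrees) within 20 mm of where they were (value of joint amber_latch above 1.2 rad and value of joint amber_lid above 0.85 rad and value of joint green_latch below 0.4 rad and distance of each of cone, holder from where it was at the start of the episode below 0.02 m and angle between each of cone, holder's own z axis and vertical below 0.17 rad); the robot touches nothing.
It fails at once if the green case's latch is turned (0.4 rad or more) (value of joint green_latch above 0.4 rad).
It fails at once if the cone or the holder is shifted more than 20 mm or tipped more than 10 degrees (distance of any of cone, holder from where it was at the start of the episode above 0.02 m or angle between any of cone, holder's own z axis and vertical above 0.17 rad).
It also fails if it takes over 38 s, if anything falls off the work surface, if the arm or the gripper's body presses on something with over 40 N, if the wrist force passes 120 N, or if a joint passes its speed limit or range.

## Working session

There is one attempt and no reset: what is moved stays moved. The work goes in short steps, Python scripts to look and compute and a tool call to move; the robot and the scene stay as the last step left them, time stands still between calls to the robot, and variables do not carry over. Pictures are saved under pics/ and viewed, at most 10 in all, crops included, and the job is handed in when it is done.

Besides the shell and the picture viewer there is one more tool, called after "Call:" in YAML: its name, and indented under it one key for each argument. carry_out: Moves the arm, as the interface text tells. Its arguments: {"type":"object","properties":{"slide":{"type":"array","items":{"type":"array","items":{"type":"number"}}},"rotation":{"type":"array","items":{"type":"array","items":{"type":"number"}}},"jaw":{"type":"array","items":{"type":"number"}}},"required":["slide","rotation","jaw"]}

```bash
mkdir -p pics; ls; python3 - <<'E'
from rig import *
import cv2,numpy as np
print(state()['position'],state()['ee_rot'],pinch_z)
for n in("scene","top"):
    im=read_camera(n); cv2.imwrite(f'pics/{n}0.png',im[:,:,::-1])
    m=camera_model(n); print(n,{k:np.round(v,3).tolist() for k,v in m.items()})
E
```

```text
pics
[0.2550834  0.51510823 0.40379527] [-7.15798462e-01 -3.05828739e+00  2.71374722e-03] 0.1547
scene {'fx': 408.785, 'fy': 408.785, 'cx': 321.357, 'cy': 200.803, 'camera_from_world': [[0.626, 0.78, 0.008, -0.397], [-0.635, 0.504, 0.586, 0.354], [0.453, -0.371, 0.811, -1.595], [0.0, 0.0, 0.0, 1.0]]}
top {'fx': 422.737, 'fy': 422.737, 'cx': 318.93, 'cy': 203.89, 'camera_from_world': [[0.03, -1.0, 0.006, -0.017], [0.993, 0.03, 0.116, -0.628], [-0.116, 0.003, 0.993, -1.338], [0.0, 0.0, 0.0, 1.0]]}
```

View pics/top0.png

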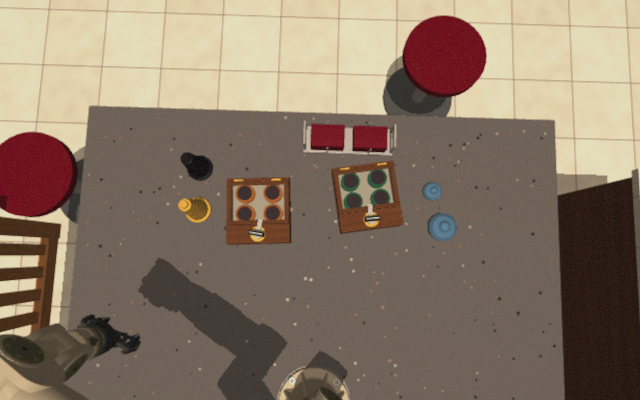

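View pics/scene0.png

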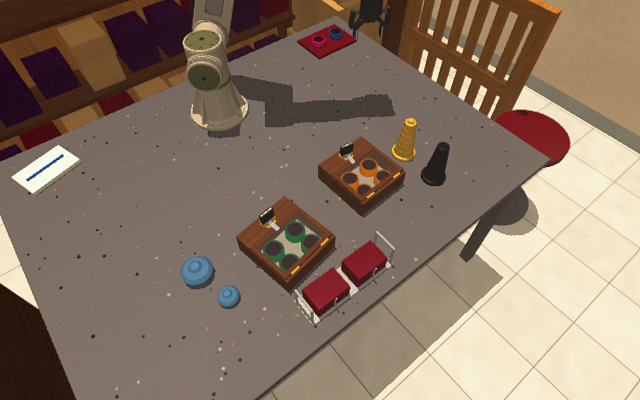

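The top view shows the amber case at (258,211) with its knob at (257,234), and the green case at (367,197) with its knob at (372,219). The brass cone is at (195,209) and a black lookalike at (197,166). The large blue holder is at (442,227) and a small one at (432,190). The scene view agrees: the amber knob is at (347,152) and the green one at (267,217).

Candidates for the knob are top (257,234), with orange bangles behind it, and (372,219), with green ones. I choose (257,234) and will check it in a crop.

```bash
cat > h.py <<'E'
from rig import *
import cv2,numpy as np
def ray(m,px,z):
    T=np.array(m['camera_from_world']);R=T[:3,:3];c=-R.T@T[:3,3]
    d=R.T@np.array([(px[0]-m['cx'])/m['fx'],-(px[1]-m['cy'])/m['fy'],-1]);return c+d*(z-c[2])/d[2]
def proj(m,p):
    q=np.array(m['camera_from_world'])@np.r_[p,1];return np.array([m['cx']-m['fx']*q[0]/q[2],m['cy']+m['fy']*q[1]/q[2]])
E
python3 - <<'E'
from h import *
im=cv2.imread('pics/top0.png');m=camera_model('top')
hsv=cv2.cvtColor(im,cv2.COLOR_BGR2HSV)
w=((hsv[...,0]<20)&(hsv[...,1]>90)).astype(np.uint8)*255
x0,y0=222,172; sub=w[y0:250,x0:298]
sub=cv2.morphologyEx(sub,cv2.MORPH_CLOSE,np.ones((9,9)))
c=max(cv2.findContours(sub,0,2)[0],key=cv2.contourArea)+np.array([x0,y0])
box=cv2.boxPoints(cv2.minAreaRect(c.astype(np.float32)));
P=np.array([ray(m,p,.07) for p in box]);print(box.round(1).tolist(),P.round(3).tolist(),[np.linalg.norm(P[i]-P[i-1]).round(3) for i in range(4)])
crop=np.hstack([cv2.resize(im[215:255,222:298],None,fx=5,fy=5,interpolation=2),cv2.resize(cv2.imread('pics/scene0.png')[132:172,310:386],None,fx=5,fy=5,interpolation=2)])
cv2.imwrite('pics/crop.png',crop)
E
```

```text
[[220.3000030517578, 178.1999969482422], [289.0, 176.39999389648438], [290.70001220703125, 242.5], [222.0, 244.3000030517578]] [[0.697, 0.319, 0.07], [0.71, 0.1, 0.07], [0.5, 0.087, 0.07], [0.488, 0.301, 0.07]] [np.float64(0.21), np.float64(0.219), np.float64(0.21), np.float64(0.215)]
```

View pics/crop.png

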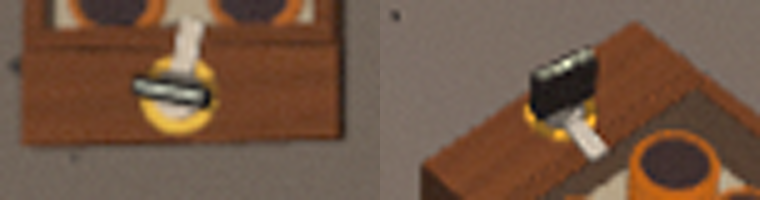

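The crop shows the knob of the orange-bangle case in both views. The bar's top runs from about (248.6,231.8) to (264,234.4) in top, and from (340.4,146.4) to (353,142) in scene. The tongue points back over the lid.

```bash
python3 - <<'E'
from h import *
from scipy.spatial.transform import Rotation as R
t=camera_model('top');s=camera_model('scene')
for m,a,b in((t,(248.8,231.8),(264,234.4)),(s,(340.4,146.4),(353,142))):
    A,B=ray(m,a,.116),ray(m,b,.116);d=A-B
    print(A.round(3),B.round(3),(A+B)/2,np.linalg.norm(d),np.arctan2(d[1],d[0]))
S=state();print(R.from_rotvec(S['ee_rot']).as_matrix().round(4),S['joint_positions'])
for p,z in(((195,209),.05),((442,227),.03)):print(ray(t,p,z))
E
```

```text
[0.527 0.212 0.116] [0.521 0.166 0.116] [0.5241479  0.18902445 0.116     ] 0.0468788691201328 1.432123648703141
[0.52  0.17  0.116] [0.531 0.215 0.116] [0.52528494 0.19214543 0.116     ] 0.04639360169768701 -1.8011917052816409
[[-8.961e-01  4.438e-01 -9.000e-04]
 [ 4.438e-01  8.961e-01 -1.400e-03]
 [ 2.000e-04 -1.600e-03 -1.000e+00]] [ 9.71370498e-01  3.13951289e-01  4.51069374e-02  1.30359833e+00
 -1.23928712e-06  1.43120072e+00]
[0.59818981 0.39877519 0.05      ]
[ 0.56585081 -0.40051323  0.03      ]
```

The bar measures 47 mm, as it should. The axis is at about (0.525, 0.190), the bar direction is about 1.39 rad, and the latch is at about 0.2. I'll fly over it high up and turn the tool so that there is room for the clockwise turn.

Call:
carry_out:
  slide:
    - [-33,-15,3]
    - [-66,-30,6]
    - [-99,-45,9]
    - [-132,-60,12]
    - [-165,-75,15]
    - [-198,-90,18]
    - [-231,-105,21]
    - [-264,-120,24]
  rotation:
    - [0,0,-0.12]
    - [0,0,-0.24]
    - [0,0,-0.36]
    - [0,0,-0.48]
    - [0,0,-0.6]
    - [0,0,-0.72]
    - [0,0,-0.84]
    - [0,0,-0.96]
  jaw: [60,60,60,60,60,60,60,60]

```text
time: 0.77
position: [0.4372, 0.2917, 0.3805]
ee_rot: [0.744, -3.052, 0.0]
force: [1.1, 0.2, -0.1]
gripper_width: 0.701
grip_force: 0.0
```

```bash
cat >> h.py <<'E'
from scipy.spatial.transform import Rotation as R
def go(xyz,yaw):
    S=state();M=R.from_rotvec(S['ee_rot']).as_matrix()
    y=[np.cos(yaw),np.sin(yaw),0];z=[0,0,-1.];G=np.c_[np.cross(y,z),y,z]
    print('pos',S['position'].round(4) if hasattr(S['position'],'round') else S['position'],'q',np.round(S['joint_positions'],3),'t',S['time'],'yaw',np.arctan2(M[1,1],M[0,1]).round(3))
    print('slide',(M.T@(np.array(xyz)-S['position'])*1000).round(1),'rot',R.from_matrix(M.T@G).as_rotvec().round(3))
E
python3 -c "
from h import *
go([.525,.19,.34],2.96)"
```

```text
pos [0.4372 0.2917 0.3805] q [ 0.436  0.226 -0.13   1.215  0.    -0.043] t 0.7667 yaw 2.049
slide [ -31.2 -130.7   40.5] rot [ 0.    -0.    -0.911]
```

Call:
carry_out:
  slide:
    - [-4,-17,5]
    - [-8,-34,10]
    - [-12,-51,15]
    - [-16,-68,20]
    - [-20,-85,25]
    - [-24,-102,30]
    - [-28,-119,35]
    - [-31,-131,40]
  rotation:
    - [0,0,-0.12]
    - [0,0,-0.24]
    - [0,0,-0.36]
    - [0,0,-0.48]
    - [0,0,-0.6]
    - [0,0,-0.72]
    - [0,0,-0.84]
    - [0,0,-0.91]
  jaw: [60,60,60,60,60,60,60,60]

```text
time: 1.43
position: [0.5245, 0.1896, 0.3402]
ee_rot: [2.008, -2.415, -0.0]
force: [-0.3, -0.2, -0.5]
gripper_width: 0.702
grip_force: 0.0
```

```bash
python3 - <<'E'
from h import *
go([.525,.19,.259],2.96)
m=camera_model('wrist');im=read_camera('wrist');cv2.imwrite('pics/w1.png',im[:,:,::-1])
T=np.array(m['camera_from_world']);print('cam',-T[:3,:3].T@T[:3,3], 'knob at',proj(m,[.525,.19,.116]))
E
```

```text
pos [0.5245 0.1896 0.3402] q [ 0.203  0.307 -0.123  1.142 -0.    -1.185] t 1.4333 yaw 2.958
slide [-0.6 -0.5 81.2] rot [ 0.001 -0.    -0.002]
cam [0.51076519 0.11284453 0.30958487] knob at [321.23474249 224.02060804]
```

View pics/w1.png

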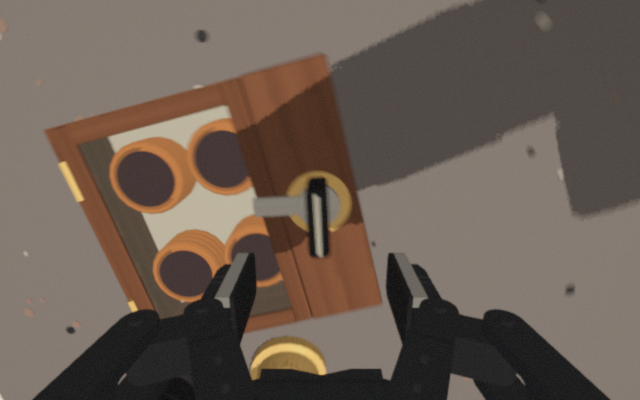

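The wrist view shows the bar's white line from about (316,190) to (320.5,253), upright between the fingers. Amber bangles lie beyond it to the left and the brass cone is out at the bottom.

```bash
python3 - <<'E'
from h import *
m=camera_model('wrist');A,B=ray(m,(316,190),.116),ray(m,(320.5,253),.116);d=B-A
print((A+B)/2,np.linalg.norm(d),np.arctan2(d[1],d[0]))
c=(A+B)/2;go([c[0],c[1],.259],np.arctan2(d[1],d[0])+np.pi/2)
E
```

```text
[0.52731053 0.18686715 0.116     ] 0.0414278564551655 1.450903065702938
pos [0.5254 0.1884 0.3392] q [ 2.010e-01  3.090e-01 -1.230e-01  1.141e+00 -1.000e-03 -1.186e+00] t 1.4833 yaw 2.958
slide [ 1.1 -2.2 80.2] rot [ 0.001 -0.002 -0.064]
```

Call:
carry_out:
  slide:
    - [0,-1,13]
    - [0,-1,26]
    - [0,-1,39]
    - [0,-1,52]
    - [0,-1,65]
    - [0,-1,77]
    - [0,-1,77]
    - [0,-1,77]
  rotation:
    - [0,0,-0.04]
    - [0,0,-0.04]
    - [0,0,-0.04]
    - [0,0,-0.04]
    - [0,0,-0.04]
    - [0,0,-0.04]
    - [0,0,-0.04]
    - [0,0,-0.04]
  jaw: [60,60,60,60,60,60,60,60]

```text
time: 2.15
position: [0.5241, 0.1907, 0.2633]
ee_rot: [2.049, -2.379, -0.002]
force: [0.4, -0.9, 0.3]
gripper_width: 0.704
grip_force: 0.0
```

Call:
carry_out:
  slide:
    - [0,0,0]
    - [0,0,0]
    - [0,0,0]
    - [0,0,0]
    - [0,0,0]
    - [0,0,0]
    - [0,0,0]
    - [0,0,0]
  rotation:
    - [0,0,0]
    - [0,0,0]
    - [0,0,0]
    - [0,0,0]
    - [0,0,0]
    - [0,0,0]
    - [0,0,0]
    - [0,0,0]
  jaw: [50,40,30,20,10,5,5,5]

```text
time: 2.82
position: [0.5251, 0.1906, 0.2648]
ee_rot: [-2.05, 2.379, -0.001]
force: [-0.2, -1.2, 5.1]
gripper_width: 0.149
grip_force: 60.8
```

Gripped at 13 mm opening with low side force. Turning clockwise is + about tool z.

Call:
carry_out:
  slide:
    - [0,0,0]
    - [0,0,0]
    - [0,0,0]
    - [0,0,0]
    - [0,0,0]
    - [0,0,0]
    - [0,0,0]
    - [0,0,0]
  rotation:
    - [0,0,0.08]
    - [0,0,0.16]
    - [0,0,0.24]
    - [0,0,0.32]
    - [0,0,0.4]
    - [0,0,0.48]
    - [0,0,0.56]
    - [0,0,0.64]
  jaw: [5,5,5,5,5,5,5,5]

```text
time: 3.48
position: [0.5247, 0.1908, 0.2648]
ee_rot: [-1.193, 2.905, 0.001]
force: [-3.1, 1.1, 6.1]
gripper_width: 0.152
grip_force: 61.1
```

Call:
carry_out:
  slide:
    - [0,0,0]
    - [0,0,0]
    - [0,0,0]
    - [0,0,0]
    - [0,0,0]
    - [0,0,0]
    - [0,0,0]
    - [0,0,0]
  rotation:
    - [0,0,0.08]
    - [0,0,0.16]
    - [0,0,0.24]
    - [0,0,0.32]
    - [0,0,0.4]
    - [0,0,0.48]
    - [0,0,0.56]
    - [0,0,0.66]
  jaw: [5,5,5,5,5,5,5,5]

```text
time: 4.15
position: [0.5244, 0.1912, 0.2647]
ee_rot: [-0.188, 3.136, 0.004]
force: [-3.6, 3.4, 7.7]
gripper_width: 0.152
grip_force: 61.1
```

```bash
python3 - <<'E'
from h import *
go([.525,.19,.38],1.6);print(state()['force'],state()['moment'])
im=read_camera('scene');cv2.imwrite('pics/s2.png',cv2.resize(im[90:240,250:450,::-1],None,fx=3,fy=3))
E
```

```text
pos [0.5244 0.1912 0.2647] q [ 0.205  0.361 -0.241  0.968  0.002  0.086] t 4.15 yaw 1.69
slide [  -0.4   -1.  -115.3] rot [0.002 0.    0.09 ]
[-3.57165978  3.41801825  7.68691218] [0.61593476 0.60905811 0.04369977]
```

View pics/s2.png

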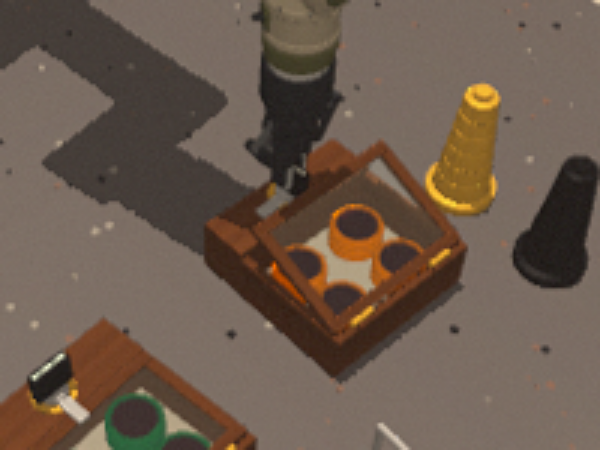

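The scene crop shows the amber lid free and rising, the cone untouched and the green knob shut at crop (55,385). Next I'll open, lift, and then back away towards the robot.

Call:
carry_out:
  slide:
    - [0,0,0]
    - [0,0,0]
    - [0,0,0]
    - [0,0,0]
    - [0,0,0]
    - [0,0,0]
    - [0,0,0]
    - [0,0,0]
  rotation:
    - [0,0,0]
    - [0,0,0]
    - [0,0,0]
    - [0,0,0]
    - [0,0,0]
    - [0,0,0]
    - [0,0,0]
    - [0,0,0]
  jaw: [20,30,40,45,45,45,45,45]

```text
time: 4.87
position: [0.5248, 0.1905, 0.2639]
ee_rot: [0.193, -3.136, -0.0]
force: [-0.2, -0.3, -0.1]
gripper_width: 0.525
grip_force: 0.0
```

Call:
carry_out:
  slide:
    - [0,0,-10]
    - [0,0,-20]
    - [0,0,-32]
    - [0,0,-44]
    - [0,0,-56]
    - [0,0,-68]
    - [0,0,-80]
    - [0,0,-90]
  rotation:
    - [0,0,0]
    - [0,0,0]
    - [0,0,0]
    - [0,0,0]
    - [0,0,0]
    - [0,0,0]
    - [0,0,0]
    - [0,0,0]
  jaw: [45,45,45,45,45,45,45,45]

```text
time: 5.53
position: [0.5249, 0.1906, 0.3563]
ee_rot: [-0.193, 3.133, 0.001]
force: [0.1, 0.2, 0.1]
gripper_width: 0.53
grip_force: 0.0
```

Call:
carry_out:
  slide:
    - [15,0,-5]
    - [30,0,-10]
    - [45,0,-15]
    - [60,0,-20]
    - [75,0,-20]
    - [90,0,-20]
    - [100,0,-20]
    - [100,0,-20]
  rotation:
    - [0,0,0]
    - [0,0,0]
    - [0,0,0]
    - [0,0,0]
    - [0,0,0]
    - [0,0,0]
    - [0,0,0]
    - [0,0,0]
  jaw: [45,45,45,45,45,45,45,45]

```text
time: 6.2
position: [0.4239, 0.1782, 0.3748]
ee_rot: [0.194, -3.136, -0.0]
force: [-0.1, -0.9, 0.2]
gripper_width: 0.524
grip_force: 0.0
```

Call:
carry_out:
  slide:
    - [0,0,0]
    - [0,0,0]
    - [0,0,0]
    - [0,0,0]
    - [0,0,0]
    - [0,0,0]
    - [0,0,0]
    - [0,0,0]
  rotation:
    - [0,0,0]
    - [0,0,0]
    - [0,0,0]
    - [0,0,0]
    - [0,0,0]
    - [0,0,0]
    - [0,0,0]
    - [0,0,0]
  jaw: [45,45,45,45,45,45,45,45]

```text
time: 6.87
position: [0.4256, 0.1783, 0.3739]
ee_rot: [0.193, -3.135, -0.0]
force: [0.5, 0.1, 0.5]
gripper_width: 0.53
grip_force: 0.0
```

```bash
python3 - <<'E'
from h import *
print(state()['force'],state()['position'],state()['time'])
a=read_camera('scene')[90:300,170:460,::-1];b=read_camera('top')[150:260,165:465,::-1]
cv2.imwrite('pics/s3.png',np.vstack([cv2.resize(a,(540,391)),cv2.resize(b,(540,198))]))
E
```

```text
[0.49606607 0.09486132 0.50965416] [0.42562644 0.17828516 0.37385714] 6.8667
```

View pics/s3.png

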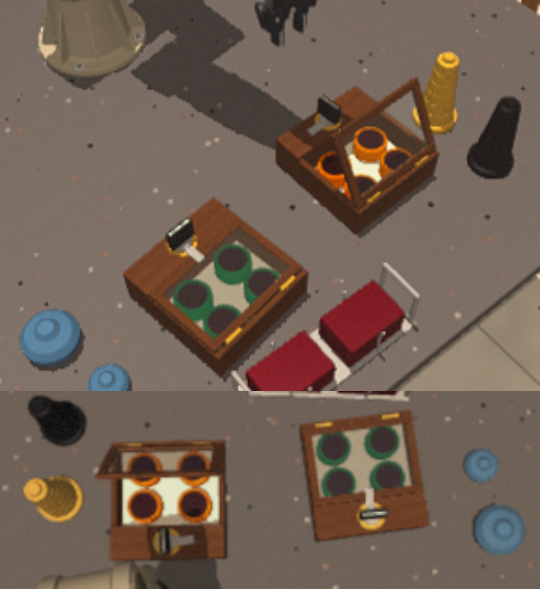

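The amber lid stands open, its tongue points sideways (top part, near (185,540)), and the green latch, cone and holder are as before. I'll wait one more call so the lid reaches its stop, then hand in.

Call:
carry_out:
  slide:
    - [0,0,0]
    - [0,0,0]
    - [0,0,0]
    - [0,0,0]
    - [0,0,0]
    - [0,0,0]
    - [0,0,0]
    - [0,0,0]
  rotation:
    - [0,0,0]
    - [0,0,0]
    - [0,0,0]
    - [0,0,0]
    - [0,0,0]
    - [0,0,0]
    - [0,0,0]
    - [0,0,0]
  jaw: [45,45,45,45,45,45,45,45]

```text
time: 7.63
position: [0.4255, 0.1783, 0.374]
ee_rot: [-0.193, 3.136, 0.0]
force: [1.3, 0.2, 0.4]
gripper_width: 0.527
grip_force: 0.0
```

```bash
python3 -c "
from rig import *
print(job_done())"
```

```text
the job is handed in; nothing more can be done
None
```

I turned the amber case's knob about a quarter turn clockwise and its lid rose open; the last pictures show the green latch, cone and holder undisturbed and the arm clear, and I handed the job in at about 7.6 s (no verdict was returned).

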